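# Load the table caddy

### The job

Load the wooden caddy for the table: stand the jam jar in its big middle compartment, the wooden pepper mill in the roomier end compartment and the salt shaker in the smallest one, all upright and right down on the floor, and lay the spoon along the raised cutlery tray in front, flat inside its lips. The tea jar, the black-lidded spice jar and the fork do not belong in it: leave them standing and lying where they are.

Things in the scene. Friction and masses are not known exactly. Their poses are not given: they have to be found in the camera images.
- caddy: Fixed pale-wood caddy, 154 x 236 x 38 mm, walls 6 mm; origin mid-underside, z up, long side along y. Back row (+x): 3 grey-felted compartments centred at x=+32 mm, 78 deep (x), floor 6 up: smallest 56 wide (y) at y=-84, largest 82 at y=-9, third 74 at y=+75. Front (-x): raised cutlery tray, inside 58 x 224, centred x=-42, y=0, floor 31 up; lips rise 7 above it, but are cut to floor level over the middle 80 mm.
- jam_jar_mid (a point): Jam jar: glass with red-pink jam, paper label and wide yellow-gold lid. 66 mm across, 100 mm tall; straight-sided, 64 mm wide, from the foot up to 73 mm; about 0.45 kg. Stands upright; this point is on its axis, half-way up; z axis up along it.
- pepper_mill_mid (a point): Pepper mill: dark brown turned wood, small metal ball on top. 150 mm tall, 58 mm across at the foot; fingers meet a plain cone, 49 mm wide 90 mm up; head (above 109 mm) 49 mm at most; about 0.18 kg. Stands upright; this point is on its axis, half-way up; z axis up along it. Best gripped about 95 mm above the foot so that the gripper clears its top.
- salt_shaker_mid (a point): Salt shaker: clear glass with white salt, domed grey metal cap with holes. 44 mm across at its widest (30 mm up), tapering to 34 mm at the cap, whose sides are near-straight between 66 and 78 mm up; 90 mm tall; about 0.1 kg. Stands upright; this point is on its axis, half-way up; z axis up along it.
- spoon_mid (a point): Steel tablespoon lying flat, 199 mm long, 40 mm wide at the bowl, 18 mm high. This point: middle of its length, 9 mm above what it lies on; x axis along it towards the bowl, z up. Balances 13 mm from here towards the bowl. Fingers meet it as a straight-sided envelope round bowl and handle: about 33 mm across and 17 mm high in the middle. 0.045 kg.
- tea_jar_mid (a point): Tea jar, does not belong in the caddy: glass with grey-green contents and a whitish lid, 52 mm across, 90 mm tall. Stands upright; this point is on its axis, half-way up; z axis up along it.
- black_lid_jar_mid (a point): Spice jar, does not belong in the caddy: clear glass with whitish contents and a black lid, 44 mm across, 98 mm tall. Stands upright; this point is on its axis, half-way up; z axis up along it.
- fork_mid (a point): Steel fork lying on the table, does not belong in the caddy: 204 mm long, 28 mm wide, 18 mm high. This point is the middle of its length, 9 mm above the table; x axis along it towards the tines.
Mind the look-alikes: they are no part of the job. Leave any purple look-alike of the part that bears jam_jar_mid alone.

How it is judged:
By the outcome, as a careful person would: the job done as asked, in the order asked, and still so for the second after the job is handed in, with the robot touching nothing.
It also fails if it takes over 115 s, if anything falls off the work surface, if the arm or the gripper's body presses on something with over 40 N, if the wrist force passes 120 N, or if a joint passes its speed limit or range.

### The arm

A 7-joint arm with a two-finger parallel gripper is mounted at the origin on the work surface; the furniture and walls round the work are solid. World frame = base frame: x ahead of the robot, y to its left, z up, the work surface at z = 0. Lengths are in m, angles in rad, forces in N, time in s.
With the tool pointing down it reaches from about 0.35 to 0.9 m from the base axis. Payload 19.9 kg.
Tool frame: the origin (TCP) lies between the finger pads; the fingertips stand 19 mm ahead of it and the grasp point (between the pads) is the TCP; z points along the fingers, y is the line along which they close (so a half turn about z gives the same grasp; the last joint's range is limited). The gripper opens to 94 mm and grips with 3 to 60 N. Pads are 16 mm wide; open, the fingers measure 119 mm over their backs; the gripper's body (75 mm by 177 mm) begins 78 mm behind the grasp point.
Start: joints at [-1.185, 0.417, -0.01, 1.614, 0.005, 1.111, -0.053], TCP at [0.259, 0.569, 0.224] pointing down, gripper open.
Joint ranges: [-2.81, 2.81], [-0.39, 2.02], [-1.27, 1.25], [0.06, 2.57], [-1.19, 4.33], [0.19, 2], [-2.82, 2.82]. Speed limits (rad/s): [1.89, 1.89, 2.39, 2.39, 3.01, 3.01, 3.01].

### API

Orientations are given as a 3x3 rotation matrix whose columns are the frame's x, y, z axes.
In Python, from rig import robot gives the robot as it stands. Calls block until the motion is done:
- robot.move_ptp(position, orientation): joint-space move of the TCP to a pose.
- robot.move_linear(position, velocity=0.15, frame=None, threshold=None): straight line of the TCP; frame=None keeps the orientation; velocity is the mean speed in m/s. With threshold (N) it stops when the force on the tool has changed by that much, and returns True; else False.
- robot.goto_joints(angles): joint-space move.
- robot.gripper_to(opening): finger opening in m; the grip force is fixed at half the most; returns when the fingers have stopped.
- robot.pause(seconds).
- robot.ik(position, orientation): joint angles nearest the present ones, or None.
- robot.get_state(): the state.
- robot.grab_frame(name): name is "scene" or "top" or "wrist"; returns the picture (480x640x3 uint8, red, green, blue); there is no depth.
- robot.camera_info(name): a dict with "fx", "fy", "cx", "cy" (pixels), "rvec" (rotation vector, rad) and "tvec" (3), from world to camera coordinates, as OpenCV has them. Camera axes: x right, y down, z forward; pixel columns grow to the right and rows downward; lengths in m; the calibration is good to about 2 mm. A picture is of the moment at which its call begins: read the wrist's pose just before it. camera_info takes no time and is no camera call; for the wrist camera it gives the pose at the moment of the call.
A pose or a line that the arm cannot do raises robot.PlanningError and nothing moves.
- robot.sign_off(): hands the job in; it is judged then, once.
The state is a dict: "time": time; "qpos": joint angles; "joint_vel": joint speeds; "effort": joint torques, N m; "ee_pos": TCP position; "tool_rot": TCP orientation; "force": force on the tool from outside, world axes, zero at the start; "moment": the same for the moment, N m; "opening": finger opening in m; "grasp_force": force on a finger pad.
Only numpy, scipy, OpenCV 4.12 (cv2) and the standard library are available. Lean on these libraries where they do the work, as an engineer would, in place of code of your own. Each camera call takes 0.05 s, during which the arm holds its last target. There are 200 camera calls.

## Working session

There is one attempt and no reset: what is moved stays moved. The work goes in short steps, each a Python script; the robot and the scene stay as the last script left them, time stands still between calls to the robot, and variables do not carry over. Pictures are saved under pics/ and viewed, at most 14 in all, crops included, and the job is handed in when it is done.

```bash
mkdir -p pics; ls
python3 - <<'E'
from rig import robot
import cv2
for n in ("scene","top"):
    cv2.imwrite(f"pics/{n}0.png",robot.grab_frame(n)[:,:,::-1]); i=robot.camera_info(n); print(n,i)
print(robot.get_state()["time"])
E
```

```text
pics
scene {'fx': 595.8329029869117, 'fy': 595.8329029869117, 'cx': 316.3065386924109, 'cy': 240.54084850242623, 'rvec': array([ 2.09404075, -1.21341535,  0.47363724]), 'tvec': array([-0.27856454,  0.36567787,  0.7566519 ])}
top {'fx': 482.77408482082257, 'fy': 482.77408482082257, 'cx': 314.6820979196944, 'cy': 234.45345327664086, 'rvec': array([ 2.18739271, -2.20507248,  0.12897849]), 'tvec': array([-0.03569522,  0.54265478,  0.9784999 ])}
0.1
```

View pics/scene0.png

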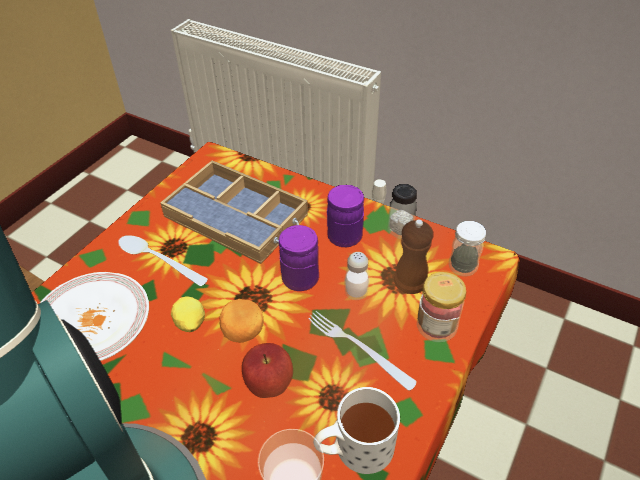

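View pics/top0.png

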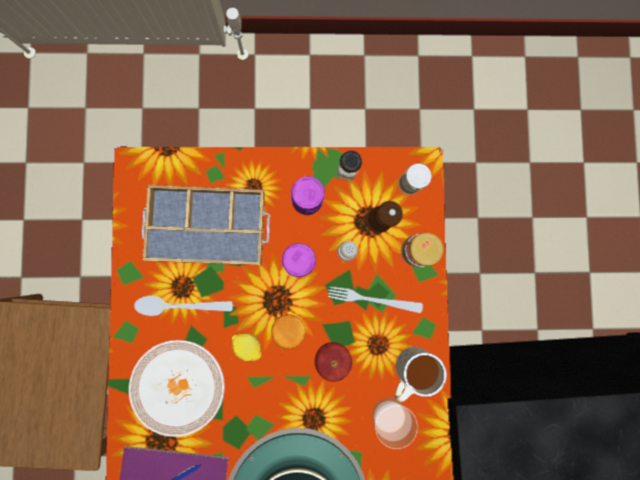

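The top view shows the caddy (145–268, 185–265) with its smallest compartment on the right. The jam jar has a gold lid (424,249), and the purple jars (308,195) and (299,260) are look-alikes. The mill is at (388,214), the salt shaker with the grey cap at (348,250), and the spoon at (135–232, 306). The black-lid jar (350,160), tea jar (418,178) and fork (330–422, 300) stay where they are.

```bash
cat > h.py <<'E'
from rig import robot
import numpy as np, cv2
def ray(info,px):
    K=np.array([[info['fx'],0,info['cx']],[0,info['fy'],info['cy']],[0,0,1.]])
    R=cv2.Rodrigues(np.array(info['rvec']))[0]; t=np.array(info['tvec'])
    return -R.T@t, R.T@np.linalg.solve(K,[px[0],px[1],1.])
def cast(info,px,z):
    c,d=ray(info,px); return c+d*(z-c[2])/d[2]
def proj(info,p):
    K=np.array([[info['fx'],0,info['cx']],[0,info['fy'],info['cy']],[0,0,1.]])
    return cv2.projectPoints(np.float64(p).reshape(-1,1,3),np.array(info['rvec']),np.array(info['tvec']),K,None)[0].reshape(-1,2)
def blobs(mask,amin=60):
    cs,_=cv2.findContours(mask.astype(np.uint8),cv2.RETR_EXTERNAL,cv2.CHAIN_APPROX_NONE)
    return [c for c in cs if cv2.contourArea(c)>amin]
def down(yaw):  # tool y axis at yaw+90deg, z down
    c,s=np.cos(yaw),np.sin(yaw)
    return np.array([[c,s,0],[s,-c,0],[0,0,-1.]])
E
python3 - <<'E'
from h import *
im=cv2.imread("pics/top0.png"); I=robot.camera_info("top"); S=robot.camera_info("scene")
hsv=cv2.cvtColor(im,cv2.COLOR_BGR2HSV); h,s,v=[hsv[...,k].astype(int) for k in range(3)]
felt=(h>95)&(h<130)&(s>40)&(s<130)&(v>60)
felt[:180]=0;felt[270:]=0
for c in blobs(felt,200): print("felt",cv2.minAreaRect(c),cast(I,cv2.minAreaRect(c)[0],.006 if cv2.minAreaRect(c)[0][1]<228 else .031))
white=(s<60)&(v>130); w=np.zeros_like(white); w[285:325,120:240]=white[285:325,120:240]
for c in blobs(w): 
    r=cv2.minAreaRect(c); print("spoon",r,[cast(I,p,.009).round(4) for p in cv2.boxPoints(r)])
for n,p,z,p2 in (("jam",(426,247),.1,(445,288)),("mill",(391,212),.15,(418,223)),("salt",(348,248),.09,(358,256)),("purpA",(308,193),.1,(345,196)),("purpB",(298,258),.1,(298,237)),("tea",(418,175),.09,(470,232)),("blk",(351,158),.098,(403,192))):
    print(n,cast(I,p,z).round(3),cast(S,p2,z).round(3))
for p in ((149,186),(266,189),(263,265),(143,261)): print("caddy",cast(I,p,.038).round(3))
print("tablecorners",cast(I,(115,148),0),cast(I,(442,148),0))
print("cam",ray(I,(0,0))[0],ray(S,(0,0))[0])
cv2.imwrite("pics/crop1.png",cv2.resize(im[145:325,110:450],None,fx=2.3,fy=2.3,interpolation=2))
for q in (0,1): pass
J=robot.get_state(); W=robot.camera_info("wrist"); print(W, J['ee_pos'],J['tool_rot'])
E
```

```text
felt ((202.36485290527344, 245.01405334472656), (108.49671173095703, 26.365123748779297), 2.2025980949401855) [0.52161396 0.18938029 0.031     ]
felt ((246.5369873046875, 211.4085693359375), (23.204723358154297, 34.18330383300781), 3.5763344764709473) [0.59341403 0.10256001 0.006     ]
felt ((210.19577026367188, 210.08477783203125), (35.15608215332031, 34.407020568847656), 2.8624050617218018) [0.59659154 0.17863246 0.006     ]
felt ((169.41404724121094, 208.30543518066406), (30.34656524658203, 34.05664825439453), 2.726311206817627) [0.60075997 0.26357374 0.006     ]
spoon ((183.5, 305.5), (19.0, 97.0), 90.0) [array([0.419 , 0.3301, 0.009 ]), array([0.4169, 0.1318, 0.009 ]), array([0.3779, 0.1317, 0.009 ]), array([0.3804, 0.3293, 0.009 ])]
jam [ 0.51  -0.252  0.1  ] [ 0.503 -0.255  0.1  ]
mill [ 0.572 -0.175  0.15 ] [ 0.562 -0.18   0.15 ]
salt [ 0.51  -0.102  0.09 ] [ 0.506 -0.107  0.09 ]
purpA [ 0.616 -0.025  0.1  ] [ 0.613 -0.025  0.1  ]
purpB [ 0.491 -0.005  0.1  ] [ 0.487 -0.006  0.1  ]
tea [ 0.653 -0.242  0.09 ] [ 0.645 -0.244  0.09 ]
blk [ 0.685 -0.11   0.098] [ 0.674 -0.108  0.098]
caddy [0.642 0.297 0.038]
caddy [0.635 0.06  0.038]
caddy [0.48  0.066 0.038]
caddy [0.49  0.306 0.038]
tablecorners [7.31138328e-01 3.81435602e-01 2.22044605e-16] [ 0.7309973  -0.31965386  0.        ]
cam [ 0.4604925  -0.00434656  1.02036179] [-0.08418653 -0.38733345  0.7916603 ]
{'fx': 420.23234430814637, 'fy': 420.23234430814637, 'cx': 325.09796526713876, 'cy': 238.22817471652718, 'rvec': array([-2.45501984, -1.5782572 , -0.20018088]), 'tvec': array([-0.62448883, -0.02546063,  0.39128753])} [0.25916231 0.56840228 0.22391021] [[-9.09877208e-01  4.14877488e-01 -3.69606136e-04]
 [ 4.14877647e-01  9.09876681e-01 -9.81619244e-04]
 [-7.09557224e-05 -1.04649430e-03 -9.99999450e-01]]
```

View pics/crop1.png

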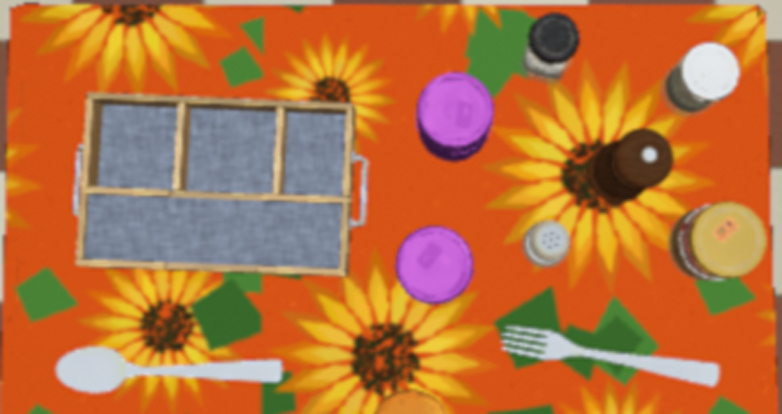

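The crop confirms the choice: the gold-lidded jar at top-view (424,249) is the only one with a gold lid and jam, and both purple ones are look-alikes. The dark mill with the metal ball, the grey holed-cap salt shaker and the spoon (not the tined fork) each fit only one object. Next I take closer wrist views of the caddy and then the group.

Run:
```python
from h import *
import pickle
W=robot.camera_info("wrist"); s=robot.get_state(); R=np.array(s['tool_rot']); c,d=ray(W,(W['cx'],W['cy']))
co=R.T@(c-s['ee_pos']); do=R.T@d; print("cam in tool",co.round(3),do.round(3))
for n,tx,ty,z,yaw in (("caddy",.56,.185,.32,0),("grp",.53,-.17,.33,0)):
    best=None
    for y in (0,np.pi):   # closing along x: tool y = +-x
        Rt=down(y+np.pi/2)
        cw=Rt@co; dw=Rt@do; k=-(z+cw[2]-.05)/dw[2]
        p=np.array([tx,ty,0])-[*(cw+dw*k)[:2],0]; p[2]=z
        q=robot.ik(p,Rt)
        if q is not None:
            e=np.abs(np.array(q)-s['qpos']).max()
            print(n,y,p.round(3),np.round(q,2))
            if best is None or e<best[0]: best=(e,p,Rt)
    robot.move_ptp(best[1],best[2]); robot.pause(.2)
    W=robot.camera_info("wrist"); im=robot.grab_frame("wrist")[:,:,::-1]
    cv2.imwrite(f"pics/w_{n}.png",im); pickle.dump(W,open(f"w_{n}.pkl","wb")); s=robot.get_state()
    print(s['time'])
```

```text
cam in tool [ 0.074  0.001 -0.16 ] [-0.253 -0.001  0.967]
caddy 0 [0.56  0.223 0.32 ] [-0.74  0.32  0.4   1.56 -0.13  1.28 -0.32]
caddy 3.141592653589793 [0.56  0.147 0.32 ] [ 0.49  0.45 -1.08  1.59  0.4   1.35  2.5 ]
2.0583
grp 0 [ 0.53  -0.129  0.33 ] [-0.35  0.22  0.63  1.69 -0.13  1.28  0.31]
grp 3.141592653589793 [ 0.53  -0.211  0.33 ] [-0.49  0.39  1.09  1.64 -0.35  1.33 -2.49]
3.6417
```

View pics/w_caddy.png

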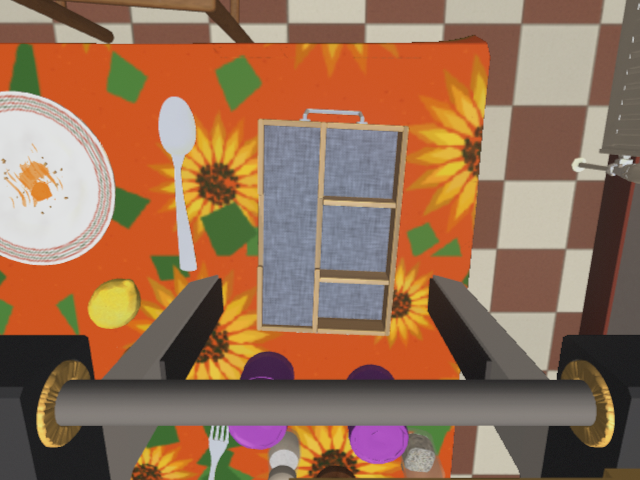

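View pics/w_grp.png

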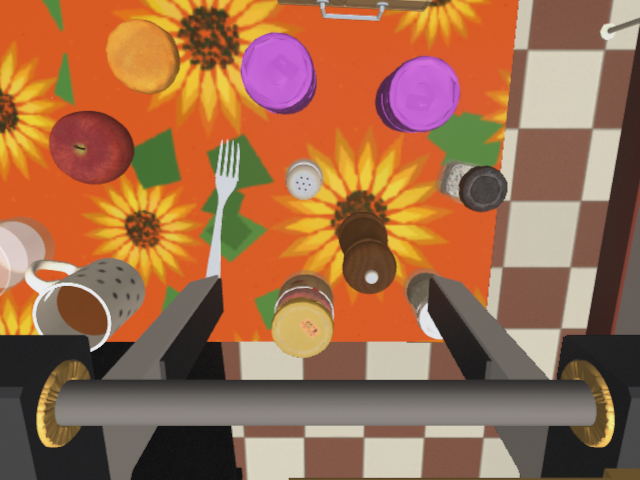

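The wrist view of the caddy shows its rim corners at (261,120), (407,127), (389,334) and (258,331), with the spoon running from (178,97) to (189,270). The group view shows the salt cap (304,181), the mill's ball (372,278) and the gold jam lid (302,328).

Run:
```python
from h import *
import pickle
T=robot.camera_info("top");S=robot.camera_info("scene")
C=pickle.load(open("w_caddy.pkl","rb")); G=pickle.load(open("w_grp.pkl","rb"))
for p in ((407,127),(389,334),(258,331),(261,120)): print("caddy",cast(C,p,.038).round(4))
im=cv2.imread("pics/w_caddy.png"); hsv=cv2.cvtColor(im,cv2.COLOR_BGR2HSV); h,s,v=[hsv[...,k].astype(int) for k in range(3)]
def ctr(c): return cv2.minAreaRect(c)
m=(h>95)&(h<130)&(s>40)&(s<130)&(v>60); m[:110]=0;m[340:]=0;m[:,:250]=0;m[:,410:]=0
for c in blobs(m,800):
    r=ctr(c); print("felt",np.round(r[0]),np.round(r[1]),cast(C,r[0],.031 if r[0][0]<310 else .006).round(4), [cast(C,p,.031).round(4) for p in cv2.boxPoints(r)] if r[0][0]<310 else "")
m=(s<60)&(v>110); m[:90]=0;m[280:]=0;m[:,:155]=0;m[:,205:]=0
for c in blobs(m,300):
    r=ctr(c);print("spoon",r); print([cast(C,p,.009).round(4) for p in cv2.boxPoints(r)])
    yy=c[:,0,1]; print("ends",[cast(C,c[yy==k,0].mean(0),z).round(4) for k,z in ((yy.min(),.009),(yy.max(),.009))])
for n,p,z in (("jam",(302,327),.1),("mill",(372,278),.149),("salt",(304,180),.087),("purpA",(427,92),.1),("purpB",(279,71),.1)):
    print(n,cast(G,p,z).round(4))
```

```text
caddy [0.642  0.2991 0.038 ]
caddy [0.6328 0.0679 0.038 ]
caddy [0.4816 0.0714 0.038 ]
caddy [0.4939 0.3058 0.038 ]
felt [340. 300.] [43. 33.] [0.5773 0.0967 0.006 ] 
felt [353. 238.] [63. 62.] [0.5918 0.1744 0.006 ] 
felt [288. 238.] [ 52. 170.] [0.5185 0.1802 0.031 ] [array([0.4818, 0.0791, 0.031 ]), array([0.497 , 0.2734, 0.031 ]), array([0.5514, 0.2712, 0.031 ]), array([0.5423, 0.0763, 0.031 ])]
felt [350. 172.] [51. 46.] [0.5871 0.2502 0.006 ] 
spoon ((177.387939453125, 183.53341674804688), (173.1693572998047, 36.05702209472656), 89.58482360839844)
[array([0.3816, 0.3297, 0.009 ]), array([0.4201, 0.33  , 0.009 ]), array([0.4064, 0.1355, 0.009 ]), array([0.3637, 0.1352, 0.009 ])]
ends [array([0.3979, 0.3298, 0.009 ]), array([0.3969, 0.1355, 0.009 ])]
jam [ 0.5063 -0.2496  0.1   ]
mill [ 0.57   -0.1788  0.149 ]
salt [ 0.5094 -0.1023  0.087 ]
purpA [ 0.619  -0.0235  0.1   ]
purpB [ 0.4895 -0.0064  0.1   ]
```

```bash
cat >> h.py <<'E'
CY=np.deg2rad(-2.3); CO=np.array([.5625,.1845])
def loc(x,y): c,s=np.cos(CY),np.sin(CY); return CO+[c*x-s*y,s*x+c*y]
PL=down(np.pi/2+CY)
def pick(xy,zg,Rt,zup,op=.094):
    robot.gripper_to(op)
    robot.move_ptp([*xy,zup],Rt); hit=robot.move_linear([*xy,zg],.15,threshold=12)
    robot.gripper_to(0.0); s=robot.get_state(); print("grip",hit,s['opening'],s['grasp_force'],s['ee_pos'],s['time'])
    robot.move_linear([*xy,zup],.2)
def place(xy,zg,zup,floor):
    robot.move_ptp([*xy,zup],PL); robot.pause(.1)
    s=robot.get_state(); print("held",s['opening'],s['time'])
    robot.move_linear([*xy,floor+zg+.015],.2)
    hit=robot.move_linear([*xy,floor+zg-.004],.04,threshold=4)
    s=robot.get_state(); print("down",hit,s['ee_pos'].round(4) if hasattr(s['ee_pos'],'round') else s['ee_pos'],s['force'])
E
python3 - <<'E'
from h import *
pick((.507,-.252),.062,down(np.deg2rad(50)),.25)
place(loc(.032,-.009),.062,.25,.006)
cv2.imwrite("pics/jam.png",robot.grab_frame("scene")[:,:,::-1]); print(robot.get_state()['time'])
E
```

```text
grip False 0.0644595782623575 30.000572595745325 [ 0.50727206 -0.25215084  0.06219474] 6.4667
held 0.06445660671172407 9.2583
down True [0.5942 0.1744 0.0674] [ 1.37462935  0.06465587 -1.43198099]
10.7083
```

View pics/jam.png

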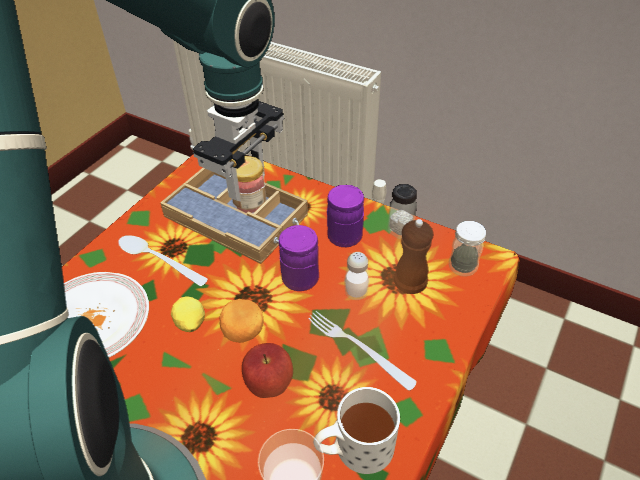

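The jar (249,185) sits in the middle compartment, and contact came at floor height. I release it and go on to the mill, with the wrist picture as a check.

Run:
```python
from h import *
robot.gripper_to(.085)
p=robot.get_state()['ee_pos']; robot.move_linear([p[0],p[1],.26],.2)
pick((.570,-.178),.095,down(np.deg2rad(85)),.27)
place(loc(.032,.075),.095,.27,.006)
cv2.imwrite("pics/mill.png",robot.grab_frame("scene")[100:300,100:400,::-1].repeat(2,0).repeat(2,1)); print(robot.get_state()['time'])
```

```text
grip False 0.049438165107264315 29.86454550846247 [ 0.57020168 -0.17799313  0.09510205] 16.1417
held 0.04902883248585256 18.875
down True [0.5976 0.2584 0.1004] [0.43702794 1.07277958 0.37902768]
20.2583
```

View pics/mill.png

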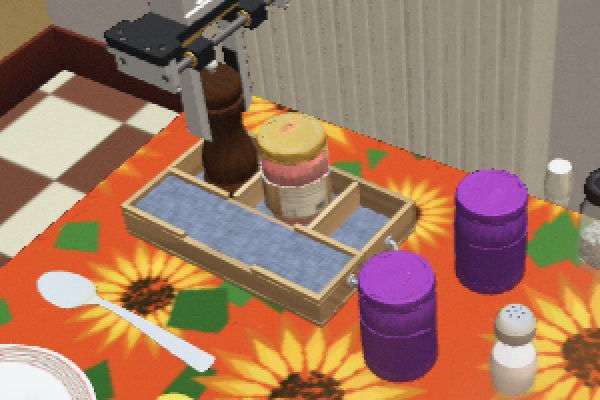

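The jam jar stands on its floor and the mill is in the end compartment, with contact at floor height. The salt shaker is next.

Run:
```python
from h import *
robot.gripper_to(.085)
p=robot.get_state()['ee_pos']; robot.move_linear([p[0],p[1],.26],.2)
pick((.509,-.103),.072,down(np.deg2rad(90)),.26)
place(loc(.032,-.084),.072,.26,.006)
cv2.imwrite("pics/salt.png",robot.grab_frame("scene")[100:300,100:400,::-1].repeat(2,0).repeat(2,1)); print(robot.get_state()['time'])
```

```text
grip False 0.034315703832450764 28.917907362920232 [ 0.50898385 -0.10296857  0.07197214] 26.0667
held 0.034221500102155945 28.1333
down True [0.591  0.0995 0.0773] [ 0.6075801  -0.20195846 -1.70561488]
29.5833
```

View pics/salt.png

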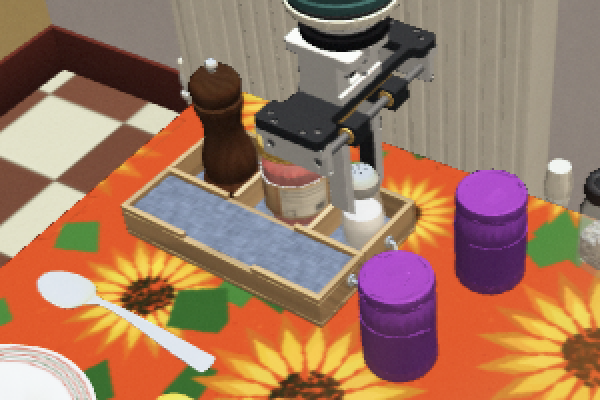

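Run:
```python
from h import *
robot.gripper_to(.075)
p=robot.get_state()['ee_pos']; robot.move_linear([p[0],p[1],.26],.2)
robot.gripper_to(.06)
pick((.398,.226),.022,down(np.deg2rad(90)),.22,.06)
xy=loc(-.042,-.005)
robot.move_ptp([*xy,.22],PL); robot.pause(.2)
s=robot.get_state(); print("held",s['opening'],s['time'])
cv2.imwrite("pics/sp.png",robot.grab_frame("top")[140:320,100:400,::-1].repeat(2,0).repeat(2,1))
```

```text
grip False 0.0295838580022302 29.89374563849651 [0.39794538 0.22615626 0.02208496] 35.1333
held 0.029570547868332277 37.0583
```

View pics/sp.png

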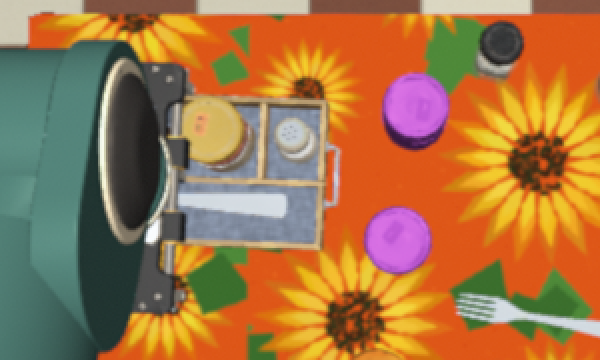

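The spoon is held, and its handle end shows at full top-view (243,242). The arm hides the bowl, so I check with the wrist and scene cameras.

Run:
```python
from h import *
a=robot.grab_frame("wrist");b=robot.grab_frame("scene")
cv2.imwrite("pics/sp2.png",np.hstack([cv2.resize(a,(400,300)),b[90:290,120:387].repeat(1,0)[:, :] if 0 else cv2.resize(b[80:300,110:403],(400,300))])[:,:,::-1])
T=robot.camera_info("top"); W=robot.camera_info("wrist")
e=cast(T,(243.5,242.5),.205); c,s=np.cos(CY),np.sin(CY); print("handle end local",np.array([[c,s],[-s,c]])@(e[:2]-CO))
h=cv2.cvtColor(a[:,:,::-1].copy(),cv2.COLOR_BGR2HSV)
```

```text
handle end local [-0.04393193 -0.09977062]
```

View pics/sp2.png

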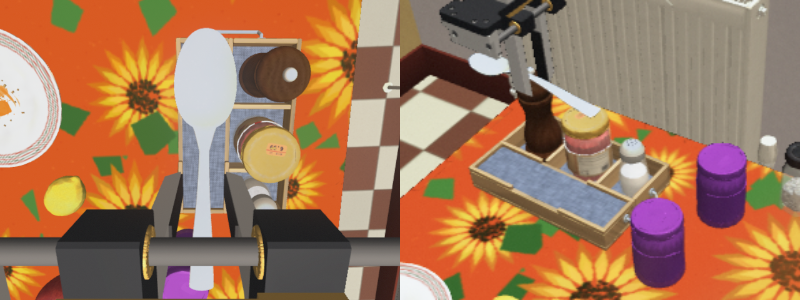

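The spoon is straight in the fingers: bowl at (205,75), handle at (201,270). Its handle end is at local y = −100 mm, as planned, and the three standing items are upright in their compartments. Now I lower it.

Run:
```python
from h import *
xy=loc(-.042,-.005)
robot.move_linear([*xy,.070],.15)
print(robot.move_linear([*xy,.0525],.03,threshold=4)); s=robot.get_state(); print(s['ee_pos'],s['force'])
robot.gripper_to(.042); robot.pause(.2)
robot.move_linear([*xy,.24],.12)
p=[.40,.05,.30]; robot.move_ptp(p,PL); robot.pause(.3)
a=robot.grab_frame("top");b=robot.grab_frame("scene")
cv2.imwrite("pics/fin.png",np.hstack([cv2.resize(a[170:285,130:283],(400,300)),cv2.resize(b[110:290,120:360],(400,300))])[:,:,::-1])
print(robot.get_state()['time'])
```

```text
True
[0.5201419  0.181211   0.05299568] [-1.41557141  1.35676556  8.71906617]
42.5083
```

View pics/fin.png

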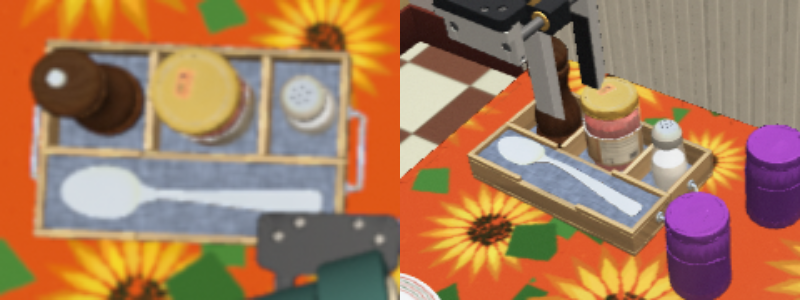

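The final view shows the mill, jam jar and salt shaker upright in their compartments. The spoon lies flat inside the tray lips, from (60,190) to (322,200), and the gripper is clear of everything.

```bash
python3 -c "
from rig import robot
print(robot.sign_off())"
```

```text
the job is handed in; nothing more can be done
None
```

I handed the job in after about 43 s of robot time: the jam jar, pepper mill and salt shaker stand upright on the floors of their compartments, the spoon lies flat in the tray, and I never touched the tea jar, spice jar, fork or purple jars.

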